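# Load the bottle carrier and lift it by its folding handle

### The job

Put the missing brown bottle (the one near the front edge of the cupboard top, of the same size as the two already loaded; not the smaller brown one, nor the stock at the back) upright into the empty end well of the steel bottle carrier, set down on the carrier's floor and not dropped. Then swing the carrier's folded handle up and lift the carrier by it, level, without tipping it or knocking the other bottles, the pot or the tubes on the cupboard top. Finish while still holding the carrier by its handle, steady and level in the air about 10 cm clear of the surface, with all three bottles standing in their wells.

Things in the scene. Friction and masses are not known exactly. Their poses are not given: they have to be found in the camera images.
- carrier: Loose steel three-bottle carrier, 0.35 kg, 84 mm (x) by 214 mm (y). Origin: centre of its underside, z up. Three round wells, 50 mm across, lie on x = 0 at y = -66, 0 and +66 mm. Bottles pass through a deck (top 38 mm up) and stand on a floor plate 10 mm up. End plates at y = -100 and +100 mm rise to ears 30 mm wide, tops 100 mm up. Its -x side faces the robot, more or less
- carrier_feet: The carrier's four rubber feet, 14 mm across, 6 mm high, fixed to it near the corners of its floor plate. Same origin and axes as the carrier
- empty_well (a point): Centre of the empty well (the one at the carrier's -y end) on the floor plate, 10 mm above the carrier's underside: where the middle of the bottle's underside belongs. The well is 50 mm across, the bottle 43 mm
- handle (a joint): Angle of the carrier's folding handle, rad: 0 folded level to the carrier's -x side, 1.57 upright above the wells, stop at 1.9. Its pivot line is parallel to the carrier's y axis, at x = 0, 85 mm above the underside. It turns with little friction and falls back if let go; the lifted carrier hangs from it and levels itself about the pivot line
- handle_grip (a point): Middle of the handle's grip: a round grey plastic sleeve, 14 mm thick, 100 mm long, that turns freely on the handle's wire, parallel to the carrier's y axis, 90 mm from the pivot line; wire arms 6 mm thick lie 105 mm either side. Folded, it is at carrier x = -90 mm, 85 mm up with free space under it; upright, above the carrier's middle, 175 mm up
- bottle: The missing bottle: brown, white ribbed screw cap, 43 mm in diameter, 90 mm tall (round body up to 76 mm, then the 32 mm cap), about 0.11 kg, standing loose on the cupboard top. Origin: middle of its underside, z up
- bottle_mid: Brown bottle like the missing one (43 mm across, 90 mm tall), standing in the carrier's middle well. Origin: middle of its underside
- bottle_left: Brown bottle like the missing one (43 mm across, 90 mm tall), standing in the well at the carrier's +y end. Origin: middle of its underside
- small_bottle: Bystander: smaller brown screw-cap bottle, 38 mm across, 76 mm tall. Origin: middle of its underside
- white_bottle: Bystander: white screw-cap bottle, 45 mm across, 114 mm tall. Origin: middle of its underside
- pot: Bystander: white round pot with a ribbed screw lid, 54 mm across, 47 mm tall. Origin: middle of its underside
- tube_left: Bystander: ointment tube lying flat at the left, 48x170x31 mm. Origin: middle of its underside
- tube_right: Bystander: ointment tube lying flat at the right, 38x136x26 mm. Origin: middle of its underside

How it is judged (in metres and radians):
On the way, in this order (a step that is already met when the one before it is completed fails the run):
1. the missing bottle stands on the carrier's floor in the empty well, let go, the carrier still standing on the cupboard top (horizontal distance between bottle and empty_well below 0.008 m and z of bottle in the frame of carrier between 0.005 and 0.017 m and angle between the z axis of bottle and the z axis of carrier, either way round below 0.2 rad and contact force between bottle and the fingers below 0.1 N and height (world z) of carrier below 0.01 m and angle between carrier's own z axis and vertical below 0.06 rad), for 0.2 s.
2. the handle is swung up above the carrier (value of joint handle above 1.25 rad), for 0.1 s.
At the end, for the whole second after the job is handed in: The carrier hangs from the fingers by its swung-up handle, underside over 80 mm up, feet touching nothing, under 0.12 rad (7 deg) from level, slower than 30 mm/s and 0.2 rad/s; all three bottles upright on its floor in their wells (horizontal distance between bottle and empty_well below 0.008 m and z of bottle in the frame of carrier between 0.005 and 0.017 m and angle between the z axis of each of bottle, bottle_mid, bottle_left and the z axis of carrier, either way round below 0.2 rad and z of each of bottle_mid, bottle_left in the frame of carrier below 0.017 m and y of bottle_mid in the frame of carrier between -0.01 and 0.01 m and y of bottle_left in the frame of carrier between 0.056 and 0.076 m and height (world z) of carrier above 0.08 m and angle between carrier's own z axis and vertical below 0.12 rad and linear speed of carrier below 0.03 m/s and angular speed of carrier below 0.2 rad/s and value of joint handle above 1.25 rad and contact force between carrier and the fingers above 2 N and contact force between carrier_feet and anything else below 0.2 N); the arm keeps its last pose, push and grip.
It fails at once if a bystander (other bottle, pot or tube) is pushed more than 30 mm (distance of any of small_bottle, white_bottle, pot, tube_left, tube_right from where it was at the start of the episode above 0.03 m).
It fails at once if a bystander bottle is knocked over (angle between any of small_bottle, white_bottle's own z axis and vertical above 0.6 rad).
It fails at once if the carrier is tipped more than 0.35 rad (20 degrees) (angle between carrier's own z axis and vertical above 0.35 rad).
It fails at once if the missing bottle is tipped over (angle between bottle's own z axis and vertical above 0.8 rad).
It fails at once if the missing bottle is dropped (falls faster than 0.45 m/s, about 10 mm, out of the fingers) (contact force between bottle and the fingers below 0.05 N and linear speed of bottle above 0.45 m/s).
It also fails if it takes over 61 s, if anything falls off the work surface, if the arm or the gripper's body presses on something with over 40 N, if the wrist force passes 120 N, or if a joint passes its speed limit or range.

### The arm

A 7-joint arm with a two-finger parallel gripper is mounted at the origin on a cart in front of the work surface, level with it; the furniture and walls round the work are solid. World frame = base frame: x ahead of the robot, y to its left, z up, the work surface at z = 0. Lengths are in mm, angles in rad, forces in N, time in s.
With the tool pointing down it reaches from about 400 to 875 mm from the base axis. Payload 6.5 kg.
Tool frame: the origin (TCP) lies midway between the tips of the shut fingers; the grasp point (between the pads) lies 19 mm behind it; z points along the fingers, y is the direction in which the jaws open and shut (so a half turn about z gives the same grasp; the last joint's range is limited). The gripper opens to 85 mm and grips with 20 to 120 N. Pads are 22 mm wide; open, the fingers measure 114 mm over their backs; the gripper's body (76 mm by 85 mm) begins 54 mm behind the grasp point. The pads swing forward as they close: fully open they stand 13 mm farther back than shut.
Start: joints at [1.124, 0.536, -0.004, 1.538, 0.003, 1.067, -0.071], TCP at [241.576, -603.433, 231.29] pointing down, gripper open.
Joint ranges: [-2.7, 2.7], [-0.37, 2.16], [-1.27, 1.26], [0.24, 2.4], [-1.31, 4.45], [0.19, 1.91], [-2.76, 2.76]. Speed limits (rad/s): [2.39, 2.39, 3.14, 3.14, 3.14, 3.14, 3.14].

### API

Orientations are given as a unit quaternion [w, x, y, z].
In Python, from station import status, imaging, workorder gives the robot as it stands. The module is installed in compiled form; this text tells all that it offers.
- The arm moves only by the tool move_arm, never from a script. Its argument "motion" is a list of rows, each an object with "offset": the shift along the world's x, y, z in mm, a list of three; "turn": the turn about the world's z in degrees; "hand": the gripper command: -1 is fully open, 1 is shut, values between are in proportion. A call has 1 to 10 rows; each row is the pose to reach, as a shift and turn from the pose measured when the call began; what a row does not reach only later rows make up. A row lasts 1/10 s, in which the tool goes at most 50 mm and 8.59 degrees, less where a joint would pass 70% of its speed; a pose out of reach is approached as far as the arm can. A call with a gripper value outside its range is refused whole. The fingers move at their own pace and stop on an object; "force" is the grip in N (left out, the last holds). Time passes only in rows, so rows that repeat a pose let the fingers close. It gives the time, the measured TCP pose, the force and the opening at its end, in the units of the state.
- status.state(): the state, without advancing time (a new reading comes with each control period).
- imaging.get_image(name): name is "side" or "top" or "wrist"; returns the picture (400x640x3 uint8, red, green, blue); there is no depth.
- imaging.camera_params(name): a dict with "fx", "fy", "cx", "cy" (pixels), "position" and "orientation" of the camera in the world; the wrist camera has in their place "tool_from_camera" (4x4, takes a point from camera to tool coordinates, whose origin is the TCP and whose axes are the flange's). Camera axes: x right, y up, looking along -z (the intrinsics and any distortion apply to the point x, -y, -z); pixel columns grow to the right and rows downward; lengths in mm; the calibration is good to about 2 mm. A picture is of the moment at which its call begins: read the wrist's pose just before it. camera_params takes no time and is no camera call.
- workorder.sign_off(): hands the job in, once; it reports no verdict.
Trained networks look in the newest picture that a camera, given by its name, has taken for a name from the list of things; names that differ only in an ending like _2 or _b are one class to them, and where a whole thing is asked for, a point or a joint stands for the part that bears it (a point fixed in the world has none). Each returns a list of dicts, best first, with "score" (0 to 1); they miss things now and then, are a little off and sometimes report something else, mostly with a low value. They report only what shows in the picture. A call takes as long as a camera call.
- imaging.masks_of(camera, label): "pixels" (400x640 bool, what is visible of it) and "bbox" ([centre column, centre row, width, height] in pixels, round what is visible of it).
- imaging.mark_of(camera, label): "position" ([column, row] in pixels: a listed point, or the origin of a listed thing).
The state is a dict: "time_s": time; "qpos": joint angles; "joint_velocities": joint speeds; "tau": joint torques, N m; "tool_pos": TCP position; "eef_rot": TCP orientation; "ft_force": force on the tool from outside, world axes, zero at the start; "ft_torque": the same for the moment, N m; "gripper_width": finger opening in mm.
Only numpy, scipy, OpenCV 4.12 (cv2) and the standard library are available. Lean on these libraries where they do the work, as an engineer would, in place of code of your own. Each camera call takes 0.05 s, during which the arm holds its last target. There are 200 camera calls.

## Working session

There is one attempt and no reset: what is moved stays moved. The work goes in short steps, Python scripts to look and compute and a tool call to move; the robot and the scene stay as the last step left them, time stands still between calls to the robot, and variables do not carry over. Pictures are saved under pics/ and viewed, about 8 in all and at most 12, crops included, and the job is handed in when it is done.

Besides the shell and the picture viewer there is one more tool, called after "Emit:" as name(argument=value, ...) on one line, values as JSON. move_arm: Moves the arm, as the interface text tells. Its arguments: {"type":"object","properties":{"motion":{"type":"array","items":{"type":"object","properties":{"offset":{"type":"array","items":{"type":"number"}},"turn":{"type":"number"},"hand":{"type":"number"}}}},"force":{"type":"number"}},"required":["motion"]}

```bash
mkdir -p pics; cat > h.py <<'E'
import numpy as np, cv2
from scipy.spatial.transform import Rotation as R
from station import status, imaging, workorder
def q2R(q): return R.from_quat([q[1],q[2],q[3],q[0]]).as_matrix()
def cam(name):
    p=imaging.camera_params(name)
    if name=='wrist':
        s=status.state(); T=np.array(p['tool_from_camera']); A=q2R(s['eef_rot'])
        return p, A@T[:3,:3], A@T[:3,3]+np.array(s['tool_pos'])
    return p, q2R(p['orientation']), np.array(p['position'])
def ray(c,uv):
    p,Rm,t=c
    K=np.array([[p['fx'],0,p['cx']],[0,p['fy'],p['cy']],[0,0,1.]])
    d=np.linalg.solve(K,[uv[0],uv[1],1]); return t, Rm@np.array([d[0],-d[1],-d[2]])
def onz(c,uv,z):
    t,d=ray(c,uv); return t+d*(z-t[2])/d[2]
def proj(c,P):
    p,Rm,t=c; q=Rm.T@(np.array(P)-t); return np.array([p['cx']+p['fx']*q[0]/-q[2], p['cy']+p['fy']*-q[1]/-q[2]])
def tri(rs):
    A=np.zeros((3,3));b=np.zeros(3)
    for t,d in rs:
        d=d/np.linalg.norm(d);M=np.eye(3)-np.outer(d,d);A+=M;b+=M@t
    return np.linalg.solve(A,b)
E
python3 - <<'E'
from h import *
s=status.state(); print(s)
for n in('side','top','wrist'):
    p=imaging.camera_params(n); print(n,p)
    cv2.imwrite(f'pics/{n}0.png',imaging.get_image(n)[:,:,::-1])
for n in('side','top'):
    c=cam(n)
    for l in['carrier','empty_well','handle_grip','bottle','bottle_mid','bottle_left','small_bottle','white_bottle','pot','tube_left','tube_right']:
        for r in imaging.mark_of(n,l)[:3]:
            z={'empty_well':10,'handle_grip':85,'bottle_mid':10,'bottle_left':10}.get(l,0)
            print(n,l,round(r['score'],2),np.round(r['position']),np.round(onz(c,r['position'],z)))
E
```

```text
{'time_s': 0.0, 'qpos': array([ 1.12379928,  0.53716138, -0.0044465 ,  1.53890255,  0.0026067 ,
        1.06732022, -0.07123536]), 'joint_velocities': array([-5.70029723e-04, -1.14841487e-04,  1.56016079e-03,  9.85104555e-05,
        9.94232178e-04,  4.83256545e-04,  8.13198033e-04]), 'tau': array([-8.92710559e-04, -5.83404708e+01,  1.04797080e+00, -2.59102339e+01,
        1.22019285e-02,  9.59827972e-03,  3.32500875e-06]), 'tool_pos': array([ 241.31959867, -602.83711033,  230.40466113]), 'eef_rot': array([-8.61733492e-04,  9.81924085e-01,  1.89273067e-01, -2.33728712e-04]), 'ft_force': array([ 0.68722728, -0.06518733,  0.9617125 ]), 'ft_torque': array([-0.02546654,  0.01312895,  0.00146007]), 'gripper_width': 85.47395477944775}
side {'fx': 515.0504897870443, 'fy': 515.0504897870443, 'cx': 315.7382377654683, 'cy': 190.81042444470197, 'position': array([ -247.6046427 , -1249.75429563,   644.65520223]), 'orientation': array([ 0.79958425,  0.54926628, -0.14397967, -0.19555417])}
top {'fx': 450.14512244989277, 'fy': 450.14512244989277, 'cx': 324.8085478147108, 'cy': 203.60114777404405, '
[... 1083 characters left out ...]
7.] [511.  12.   0.]
side pot 0.66 [285. 185.] [489. 343.   0.]
side tube_left 0.62 [254. 171.] [449. 543.   0.]
side tube_right 0.77 [397. 290.] [ 425. -419.    0.]
top carrier 0.69 [268. 206.] [475. 249.   0.]
top empty_well 0.68 [287. 205.] [477. 180.  10.]
top handle_grip 0.5 [261. 226.] [388. 257.  85.]
top bottle 0.44 [327. 217.] [438.  39.   0.]
top bottle_mid 0.59 [265. 203.] [482. 257.  10.]
top bottle_left 0.63 [249. 204.] [481. 314.  10.]
top small_bottle 0.56 [357. 204.] [485. -66.   0.]
top white_bottle 0.72 [392. 217.] [ 438. -189.    0.]
top pot 0.74 [326. 193.] [525.  43.   0.]
top tube_left 0.65 [187. 213.] [447. 529.   0.]
top tube_right 0.67 [459. 215.] [ 446. -423.    0.]
```

```bash
python3 - <<'E'
import cv2,numpy as np
a=cv2.imread('pics/top0.png')[140:270,150:490]; b=cv2.imread('pics/side0.png')[120:320,220:440]
cv2.imwrite('pics/c0.png',np.vstack([cv2.resize(a,(600,230)),cv2.resize(b,(400,364)).copy() if 0 else cv2.copyMakeBorder(cv2.resize(b,(400,364)),0,0,0,200,0)]))
E
```

```text
(no output)
```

View pics/c0.png

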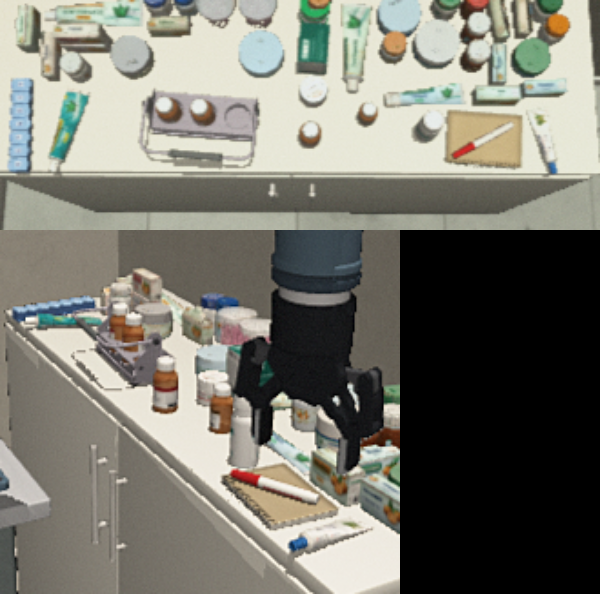

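Emit:
move_arm(motion=[{"offset": [20,42,5],"turn": 7,"hand": -1},{"offset": [45,86,10],"turn": 14,"hand": -1},{"offset": [70,130,15],"turn": 21,"hand": -1},{"offset": [95,172,15],"turn": 28,"hand": -1},{"offset": [118,215,15],"turn": 35,"hand": -1},{"offset": [140,260,15],"turn": 42,"hand": -1},{"offset": [160,305,15],"turn": 49,"hand": -1},{"offset": [180,350,15],"turn": 56,"hand": -1},{"offset": [192,396,15],"turn": 62,"hand": -1},{"offset": [198,443,15],"turn": 68,"hand": -1}])

```text
time_s: 2.25
tool_pos: [440.6, -158.5, 246.7]
eef_rot: [0.001, 0.707, 0.708, 0.0]
ft_force: [0.8, 0.1, 0.4]
gripper_width: 84.9
```

Emit:
move_arm(motion=[{"offset": [0,45,0],"turn": 0,"hand": -1},{"offset": [0,90,0],"turn": 0,"hand": -1},{"offset": [0,130,0],"turn": 0,"hand": -1},{"offset": [0,165,0],"turn": 0,"hand": -1},{"offset": [0,185,0],"turn": 0,"hand": -1},{"offset": [0,185,0],"turn": 0,"hand": -1}])

```text
time_s: 2.85
tool_pos: [440.6, 29.6, 247.1]
eef_rot: [0.001, 0.705, 0.71, 0.001]
ft_force: [-0.5, -0.1, 0.5]
gripper_width: 85.1
```

```bash
python3 - <<'E'
from h import *
c=cam('wrist'); im=imaging.get_image('wrist'); cv2.imwrite('pics/w1.png',im[:,:,::-1])
print(np.round(c[2]))
for l,z in[('bottle',0),('small_bottle',0),('pot',0),('empty_well',10),('handle_grip',85),('bottle_mid',10),('carrier',0)]:
    for r in imaging.mark_of('wrist',l)[:3]: print(l,round(r['score'],2),np.round(r['position']),np.round(onz(c,r['position'],z),1))
c=cam('top');imaging.get_image('top')
for r in imaging.masks_of('top','bottle')[:2]: print(r['score'],r['bbox'])
E
```

```text
[440.  95. 389.]
bottle 0.55 [315. 164.] [438.   40.7   0. ]
small_bottle 0.8 [340. 239.] [475.8 -68.3  -0. ]
pot 0.81 [382. 168.] [529.5  35.9   0. ]
empty_well 0.67 [342.  45.] [469.7 185.1  10. ]
```

View pics/w1.png

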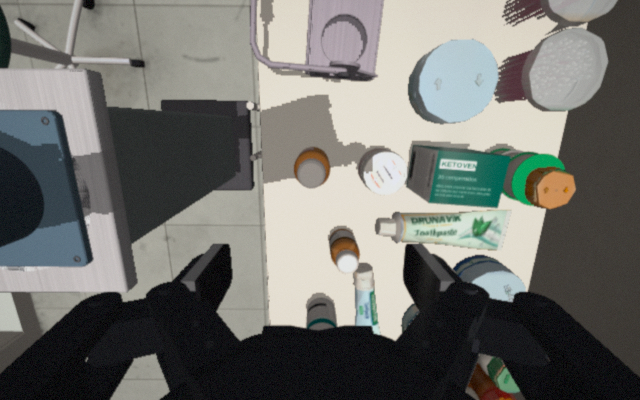

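```bash
python3 - <<'E'
from h import *
c=cam('wrist'); im=imaging.get_image('wrist')
for r in imaging.masks_of('wrist','bottle')[:2]:
    m=r['pixels'];print(r['score'],r['bbox'],m.sum())
    ys,xs=np.nonzero(m); print([np.round(onz(c,(x,y),0),1) for x,y in[(315,164)]])
    x0,y0,w,h=r['bbox']
    best=min(((abs(cc-x0)*0+np.abs(np.array([p.min(0),p.max(0)])-np.array([[x0-w/2,y0-h/2],[x0+w/2,y0+h/2]])).sum(),X,Y) for X in np.arange(425,455,1) for Y in np.arange(25,60,1)
      for cc in[0] for p in[np.array([proj(c,(X+rr*np.cos(t),Y+rr*np.sin(t),z)) for rr,z in((21.5,0),(21.5,70),(16,90)) for t in np.arange(0,6.28,.3)])]))
    print(best)
big=cv2.resize(im[130:210,280:420,::-1],None,fx=5,fy=5,interpolation=cv2.INTER_NEAREST)
for X,Y,Z in[(439,42,0),(439,42,90)]:
    p=proj(c,(X,Y,Z)); print(p)
print(status.state()['tool_pos'])
E
```

```text
0.73 [312.9, 164.9, 35.3, 38.4] 1142
[array([438.4,  37.3,   0. ])]
(np.float64(7.287607513909933), np.int64(438), np.int64(45))
[315.45403722 160.50308295]
[315.09164549 171.39109387]
[440.62858743  26.22880418 246.6840098 ]
```

Emit:
move_arm(motion=[{"offset": [-1,8,-40],"turn": 0,"hand": -1},{"offset": [-2,16,-80],"turn": 0,"hand": -1},{"offset": [-2.5,17,-120],"turn": 0,"hand": -1},{"offset": [-2.5,17,-137],"turn": 0,"hand": -1},{"offset": [-2.5,17,-137],"turn": 0,"hand": -1}])

```text
time_s: 3.95
tool_pos: [436.1, 43.1, 107.6]
eef_rot: [-0.001, 0.707, 0.708, -0.001]
ft_force: [0.3, -0.3, 1.3]
gripper_width: 85.4
```

```bash
cat > fit.py <<'E'
from h import *
from scipy.optimize import minimize
c=cam('wrist'); im=imaging.get_image('wrist'); cv2.imwrite('pics/w2.png',im[:,:,::-1])
s=status.state(); print(s['tool_pos'],R.from_matrix(q2R(s['eef_rot'])).as_euler('zyx',degrees=True))
m=imaging.masks_of('wrist','bottle')
mk=imaging.mark_of('wrist','bottle')
for r in mk[:2]: print(r['score'],r['position'],onz(c,r['position'],0))
for r in m[:2]:
    print(r['score'],r['bbox'])
    def sil(P):
        o=np.zeros((400,640),np.uint8)
        pts=np.array([proj(c,(P[0]+rr*np.cos(t),P[1]+rr*np.sin(t),z)) for rr,z in((21.5,0),(21.5,70),(16,76),(16,90)) for t in np.arange(0,6.28,.2)])
        cv2.fillConvexPoly(o,cv2.convexHull((pts*16).astype(np.int32)),1,shift=4); return o>0
    f=lambda P:-(sil(P)&r['pixels']).sum()/(sil(P)|r['pixels']).sum()
    g=minimize(f,s['tool_pos'][:2],method='Nelder-Mead',options={'initial_simplex':[s['tool_pos'][:2]+d for d in([-6,-6],[8,0],[0,8])]})
    print('fit',g.x,g.fun)
E
python3 fit.py
```

```text
[437.45134457  43.3221075  109.11772251] [-9.00806226e+01 -4.51259169e-02  1.79988213e+02]
0.97 [316.8, 200.6] [435.74371439  40.71727902   0.        ]
0.63 [316.2, 218.7, 54.9, 81.4]
fit [434.90184992  44.38317749] -0.8811399443929564
```

Emit:
move_arm(motion=[{"offset": [-1,0,-30],"turn": 0,"hand": -1},{"offset": [-1,0,-60],"turn": 0,"hand": -1},{"offset": [-1,0,-70],"turn": 0,"hand": -1},{"offset": [-1,0,-70],"turn": 0,"hand": 1},{"offset": [-1,0,-70],"turn": 0,"hand": 1},{"offset": [-1,0,-70],"turn": 0,"hand": 1},{"offset": [-1,0,-70],"turn": 0,"hand": 1},{"offset": [-1,0,-70],"turn": 0,"hand": 1}], force=35)

```text
time_s: 4.9
tool_pos: [439.0, 43.5, 42.1]
eef_rot: [0.002, 0.707, 0.707, 0.002]
ft_force: [-2.1, 0.3, 7.0]
gripper_width: 41.3
```

Emit:
move_arm(motion=[{"offset": [0,0,15],"turn": 0,"hand": 1},{"offset": [0,0,45],"turn": 0,"hand": 1},{"offset": [0,0,85],"turn": 0,"hand": 1},{"offset": [0,5,125],"turn": 0,"hand": 1},{"offset": [5,25,160],"turn": 0,"hand": 1},{"offset": [15,55,165],"turn": 0,"hand": 1},{"offset": [25,75,165],"turn": 0,"hand": 1},{"offset": [30,80,165],"turn": 0,"hand": 1},{"offset": [30,80,165],"turn": 0,"hand": 1},{"offset": [30,80,165],"turn": 0,"hand": 1}])

```text
time_s: 5.9
tool_pos: [468.4, 122.2, 206.8]
eef_rot: [0.002, 0.707, 0.707, 0.001]
ft_force: [-0.9, -1.2, -1.8]
gripper_width: 40.8
```

```bash
cat > look.py <<'E'
from h import *
import sys
s=status.state(); print(s['tool_pos'],s['gripper_width'],s['ft_force'])
for n in sys.argv[2:]:
  c=cam(n); im=imaging.get_image(n); cv2.imwrite(f'pics/{sys.argv[1]}_{n}.png',im[:,:,::-1])
  for l,z in[('bottle',0),('empty_well',10),('handle_grip',85),('bottle_mid',10),('bottle_left',10),('carrier',0)]:
    for r in imaging.mark_of(n,l)[:2]: print(n,l,round(r['score'],2),np.round(r['position']),np.round(onz(c,r['position'],z),1))
E
python3 look.py w3 wrist
```

```text
[468.43923807 122.20231462 206.80451441] 40.84491903656861 [-0.93561869 -1.15219264 -1.7680508 ]
wrist bottle 0.69 [311. 225.] [461.3  60.    0. ]
wrist empty_well 0.63 [320. 124.] [473.1 186.1  10. ]
wrist empty_well 0.28 [359. 246.] [522.5  35.4  10. ]
wrist handle_grip 0.67 [218.  36.] [387.6 256.8  85. ]
wrist bottle_mid 0.76 [324.  66.] [477.6 246.7  10. ]
wrist bottle_left 0.44 [362. 240.] [526.3  42.8  10. ]
```

View pics/w3_wrist.png

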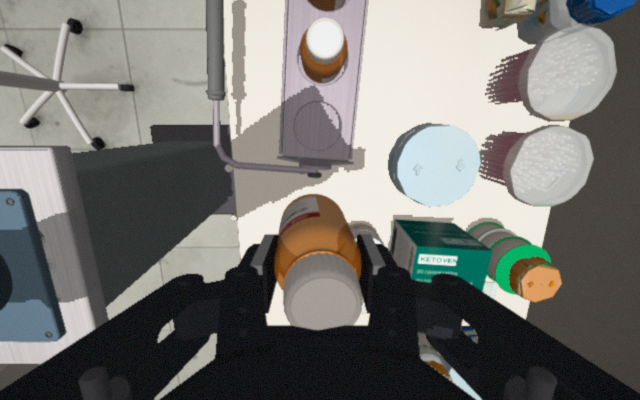

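```bash
python3 - <<'E'
from h import *
c=cam('wrist'); t=status.state()['tool_pos']; print(t)
im=imaging.get_image('wrist')
for l in('bottle','empty_well','bottle_mid','handle_grip'):
  for r in imaging.mark_of('wrist',l)[:2]:
    z={'bottle':t[2]-42,'empty_well':10,'bottle_mid':10,'handle_grip':85}[l]
    print(l,r['score'],np.round(r['position'],1),onz(c,r['position'],z).round(1))
for p in[(318,125),(289,0),(367,0),(279,160),(353,160)]: print(p,onz(c,p,38).round(1))
g=cv2.cvtColor(im,cv2.COLOR_RGB2GRAY)
h=cv2.HoughCircles(g[90:165,280:360],cv2.HOUGH_GRADIENT,1,20,param1=60,param2=12,minRadius=18,maxRadius=28)
print(h); 
if h is not None:
  for x,y,r in h[0][:2]: print(onz(c,(x+280,y+90),38).round(1))
print(proj(c,(t[0],t[1],t[2]+48)), 'cap px expected')
cv2.imwrite('pics/w4.png',cv2.resize(im[0:340,200:440,::-1],None,fx=1.7,fy=1.7))
E
```

```text
[468.89426145 123.03407394 207.03150444]
bottle 0.94 [311.7 223.6] [465.7 122.3 165. ]
empty_well 0.56 [319.9 127.4] [473.4 183.2  10. ]
bottle_mid 0.85 [322.9  62.3] [476.5 251.6  10. ]
handle_grip 0.58 [213.4  36.5] [384.4 257.   85. ]
(318, 125) [471.  186.1  38. ]
(289, 0) [443.6 300.3  38. ]
(367, 0) [517.3 300.4  38. ]
(279, 160) [428.9 149.5  38. ]
(353, 160) [508.9 149.4  38. ]
[[[36.5 36.5 24.6]]]
[469.4 184.5  38. ]
[317.0488801  303.09883176] cap px expected
```

Emit:
move_arm(motion=[{"offset": [2,25,0],"turn": -2,"hand": 1},{"offset": [4,50,0],"turn": -4.4,"hand": 1},{"offset": [5.5,62,0],"turn": -4.4,"hand": 1},{"offset": [5.5,62,-20],"turn": -4.4,"hand": 1},{"offset": [5.5,62,-50],"turn": -4.4,"hand": 1},{"offset": [5.5,62,-80],"turn": -4.4,"hand": 1},{"offset": [5.5,62,-100],"turn": -4.4,"hand": 1},{"offset": [5.5,62,-112],"turn": -4.4,"hand": 1},{"offset": [5.5,62,-112],"turn": -4.4,"hand": 1},{"offset": [5.5,62,-112],"turn": -4.4,"hand": 1}])

```text
time_s: 7.5
tool_pos: [475.0, 185.7, 95.7]
eef_rot: [0.002, 0.733, 0.68, 0.002]
ft_force: [-0.2, 0.2, -0.2]
gripper_width: 40.9
```

```bash
python3 look.py w5 wrist side top; python3 - <<'E'
import cv2,numpy as np
a=cv2.resize(cv2.imread('pics/w5_wrist.png')[60:360,190:450],None,fx=1.7,fy=1.7)
b=cv2.resize(cv2.imread('pics/w5_side.png')[120:240,240:350],(340,371))
cv2.imwrite('pics/c5.png',np.hstack([a,cv2.copyMakeBorder(b,0,a.shape[0]-371,0,0,0)]))
E
```

```text
[474.98834178 185.65763118  95.70053479] 40.88547141628565 [-0.16670353  0.24427623 -0.17429614]
wrist bottle 0.87 [311. 223.] [468.8 166.5   0. ]
wrist bottle 0.52 [306.  30.] [478.  317.3   0. ]
wrist empty_well 0.6 [310. 206.] [469.6 185.2  10. ]
wrist handle_grip 0.59 [132. 127.] [385.7 256.1  85. ]
wrist bottle_mid 0.9 [310. 125.] [475.  249.8  10. ]
side bottle 0.53 [302. 186.] [537.2 306.6   0. ]
side empty_well 0.87 [300. 199.] [464.5 178.3  10. ]
side empty_well 0.56 [286. 184.] [487.8 330.3  10. ]
side handle_grip 0.6 [265. 176.] [367.6 240.8  85. ]
side bottle_mid 0.44 [294. 190.] [482.9 258.3  10. ]
side bottle_left 0.46 [286. 184.] [483.5 327.7  10. ]
side carrier 0.92 [294. 191.] [490.2 277.4   0. ]
top bottle 0.36 [285. 203.] [485.8 189.    0. ]
top empty_well 0.56 [286. 206.] [473.2 184.7  10. ]
top handle_grip 0.64 [258. 226.] [391.1 265.5  85. ]
top bottle_mid 0.52 [263. 204.] [480.2 264.4  10. ]
top bottle_left 0.65 [249. 203.] [483.5 312.2  10. ]
top carrier 0.66 [265. 204.] [481.4 259.4   0. ]
top carrier 0.16 [186. 215.] [441.  533.5   0. ]
```

View pics/c5.png

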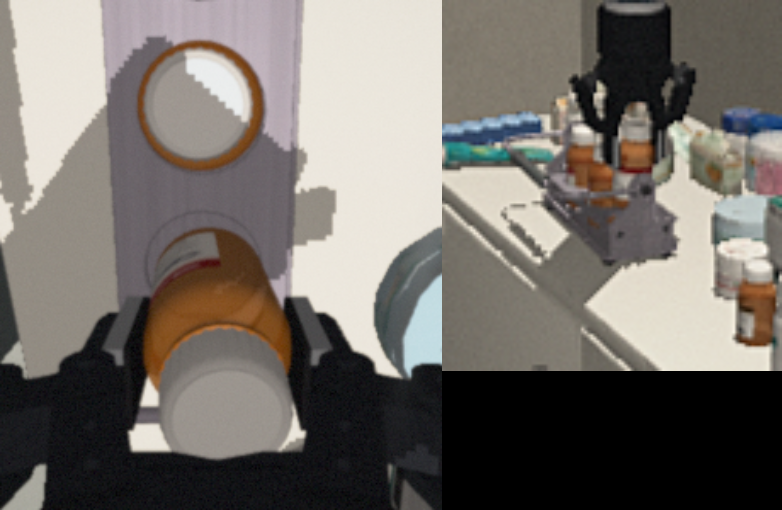

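```bash
python3 - <<'E'
from h import *
c=cam('wrist'); print(status.state()['tool_pos'])
f=lambda x,y,z:onz(c,(190+x/1.7,60+y/1.7),z).round(1)
print('well left,top,right', f(147,260,38),f(203,211,38),f(263,260,38))
for z in(50,54,58): print('bottle bottom top-edge',z,f(205,228,z))
print('bottle sides',f(146,300,60),f(283,300,60))
print('mid ring',f(138,105,90),f(264,105,90), f(200,168,80),f(200,40,80))
r=imaging.mark_of('wrist','bottle')[0]; print(r['position'],[onz(c,r['position'],z).round(1) for z in(50,54,58)])
E
```

```text
[474.48644494 185.43786419  95.05492441]
well left,top,right [445.8 189.8  38. ] [471.5 209.2  38. ] [495.2 185.9  38. ]
bottle bottom top-edge 50 [472.1 204.8  50. ]
bottle bottom top-edge 54 [472.3 205.8  54. ]
bottle bottom top-edge 58 [472.4 206.7  58. ]
bottle sides [447.3 180.3  60. ] [500.4 176.1  60. ]
mid ring [457.3 252.7  90. ] [493.8 249.9  90. ] [473.3 232.   80. ] [476.6 270.2  80. ]
[310.8, 223.2] [array([470.6, 184.2,  50. ]), array([470.8, 185.6,  54. ]), array([470.9, 187. ,  58. ])]
```

Emit:
move_arm(motion=[{"offset": [0,0,-6],"turn": 0,"hand": 1},{"offset": [0,0,-12],"turn": 0,"hand": 1},{"offset": [0,0,-18],"turn": 0,"hand": 1},{"offset": [0,0,-24],"turn": 0,"hand": 1},{"offset": [0,0,-24],"turn": 0,"hand": 1}])

```text
time_s: 9.1
tool_pos: [473.8, 185.2, 70.0]
eef_rot: [0.002, 0.733, 0.68, 0.001]
ft_force: [-0.2, -0.1, -1.0]
gripper_width: 41.3
```

Emit:
move_arm(motion=[{"offset": [0,0,-5],"turn": 0,"hand": 1},{"offset": [0,0,-10],"turn": 0,"hand": 1},{"offset": [0,0,-14],"turn": 0,"hand": 1},{"offset": [0,0,-16],"turn": 0,"hand": 1},{"offset": [0,0,-16],"turn": 0,"hand": 1}])

```text
time_s: 9.6
tool_pos: [473.6, 185.1, 53.7]
eef_rot: [0.002, 0.733, 0.68, 0.001]
ft_force: [-0.1, 0.0, -1.1]
gripper_width: 41.3
```

Emit:
move_arm(motion=[{"offset": [0,0,-1],"turn": 0,"hand": 1},{"offset": [0,0,-2],"turn": 0,"hand": 1},{"offset": [0,0,-3],"turn": 0,"hand": 1},{"offset": [0,0,-3],"turn": 0,"hand": 1}])

```text
time_s: 10.0
tool_pos: [473.8, 185.9, 52.0]
eef_rot: [0.002, 0.733, 0.68, 0.001]
ft_force: [-3.4, -1.3, 13.8]
gripper_width: 41.3
```

Emit:
move_arm(motion=[{"offset": [0,0,0.5],"turn": 0,"hand": 0.3},{"offset": [0,0,0.5],"turn": 0,"hand": -0.3},{"offset": [0,0,0.5],"turn": 0,"hand": -0.6},{"offset": [0,0,0.5],"turn": 0,"hand": -0.7},{"offset": [0,0,0.5],"turn": 0,"hand": -0.7},{"offset": [0,0,0.5],"turn": 0,"hand": -0.7}])

```text
time_s: 10.6
tool_pos: [473.8, 185.8, 52.4]
eef_rot: [0.002, 0.733, 0.68, 0.001]
ft_force: [0.3, -0.3, -0.7]
gripper_width: 72.6
```

Emit:
move_arm(motion=[{"offset": [0,0,15],"turn": 0,"hand": -0.7},{"offset": [0,0,45],"turn": 0,"hand": -0.7},{"offset": [0,0,85],"turn": 0,"hand": -0.7},{"offset": [0,0,115],"turn": 0,"hand": -0.7},{"offset": [-30,0,120],"turn": 0,"hand": -0.7},{"offset": [-60,10,120],"turn": 0,"hand": -0.7},{"offset": [-88,30,120],"turn": 0,"hand": -0.7},{"offset": [-88,40,120],"turn": 0,"hand": -0.7},{"offset": [-88,40,120],"turn": 0,"hand": -0.7}])

```text
time_s: 11.5
tool_pos: [386.0, 227.5, 173.5]
eef_rot: [0.002, 0.732, 0.681, 0.002]
ft_force: [0.4, -0.3, -0.1]
gripper_width: 72.5
```

```bash
python3 look.py w6 wrist top side; python3 - <<'E'
import cv2,numpy as np
a=cv2.imread('pics/w6_wrist.png')
b=cv2.resize(cv2.imread('pics/w6_side.png')[130:230,250:330],(160,200))
a[:200,480:]=b
cv2.imwrite('pics/c6.png',a)
E
```

```text
[385.97943733 227.47345824 173.51815417] 72.52856475980438 [ 0.4127505  -0.30969516 -0.14186352]
wrist bottle 0.57 [398. 219.] [477.3 178.4   0. ]
wrist empty_well 0.69 [392. 215.] [468.2 186.8  10. ]
wrist handle_grip 0.83 [314. 168.] [386.4 257.9  85. ]
wrist bottle_mid 0.7 [398. 156.] [475.  252.8  10. ]
wrist bottle_left 0.87 [400.  93.] [476.7 315.4  10. ]
wrist carrier 0.86 [397. 159.] [476.7 248.2   0. ]
top empty_well 0.71 [287. 206.] [472.9 180.2  10. ]
top handle_grip 0.59 [259. 223.] [398.4 263.1  85. ]
top bottle_mid 0.73 [392. 215.] [ 443.7 -188.9   10. ]
side bottle 0.57 [304. 198.] [494.2 202.1   0. ]
side empty_well 0.65 [300. 200.] [461.2 168.   10. ]
side handle_grip 0.48 [267. 174.] [380.5 253.7  85. ]
side bottle_mid 0.53 [293. 192.] [473.  242.5  10. ]
side bottle_left 0.73 [285. 184.] [481.  330.1  10. ]
side bottle_left 0.65 [354. 247.] [ 440.5 -204.    10. ]
side carrier 0.7 [293. 191.] [485.4 273.2   0. ]
side carrier 0.18 [355. 249.] [ 448.  -195.8    0. ]
```

View pics/c6.png

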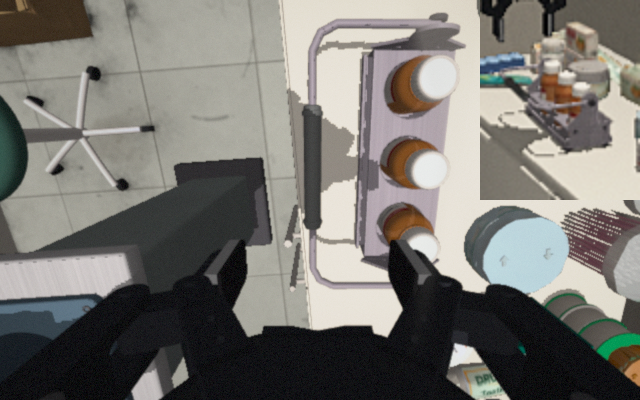

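Emit:
move_arm(motion=[{"offset": [1,20,-10],"turn": 0,"hand": 0},{"offset": [1,30.5,-35],"turn": 0,"hand": 0},{"offset": [1,30.5,-65],"turn": 0,"hand": 0},{"offset": [1,30.5,-95],"turn": 0,"hand": 0},{"offset": [1,30.5,-107.5],"turn": 0,"hand": 0},{"offset": [1,30.5,-107.5],"turn": 0,"hand": 0}])

```text
time_s: 13.15
tool_pos: [385.8, 255.8, 63.8]
eef_rot: [0.002, 0.733, 0.68, -0.0]
ft_force: [0.2, -0.1, 1.1]
gripper_width: 42.4
```

```bash
python3 look.py w7 wrist
```

```text
[385.79253687 255.7738557   63.77704787] 42.43566540353077 [ 0.17089643 -0.09921042  1.12151728]
wrist handle_grip 0.58 [316. 263.] [385.8 258.6  85. ]
wrist bottle_mid 0.6 [437. 215.] [472.2 250.9  10. ]
wrist bottle_mid 0.58 [442. 214.] [475.6 250.9  10. ]
wrist bottle_left 0.6 [450. 121.] [478.  315.3  10. ]
wrist carrier 0.93 [434. 211.] [473.5 250.4   0. ]
```

View pics/w7_wrist.png

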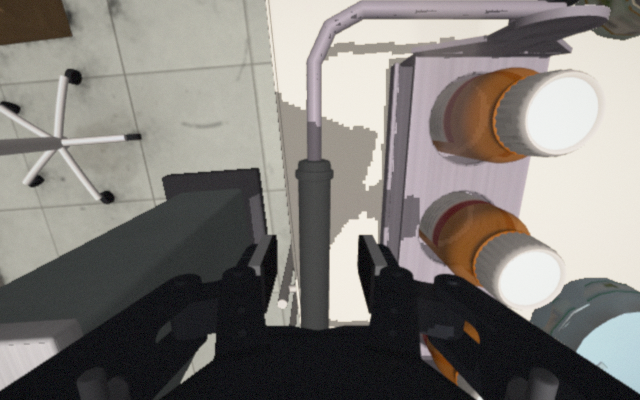

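Emit:
move_arm(motion=[{"offset": [0,1.5,1],"turn": 0,"hand": 0.4},{"offset": [0,1.5,1],"turn": 0,"hand": 1},{"offset": [0,1.5,1],"turn": 0,"hand": 1},{"offset": [0,1.5,1],"turn": 0,"hand": 1},{"offset": [0,1.5,1],"turn": 0,"hand": 1},{"offset": [0,1.5,1],"turn": 0,"hand": 1}], force=60)

```text
time_s: 14.1
tool_pos: [387.0, 258.4, 66.8]
eef_rot: [0.002, 0.733, 0.68, 0.002]
ft_force: [-4.1, 2.3, 0.6]
gripper_width: 12.0
```

Emit:
move_arm(motion=[{"offset": [0.5,0,9],"turn": 0,"hand": 1},{"offset": [1.8,0,18],"turn": 0,"hand": 1},{"offset": [4,-0.3,26.6],"turn": 0,"hand": 1},{"offset": [7,-0.5,35],"turn": 0,"hand": 1},{"offset": [11,-0.8,43],"turn": 0,"hand": 1},{"offset": [11,-0.8,43],"turn": 0,"hand": 1}])

```text
time_s: 14.7
tool_pos: [399.3, 257.5, 111.0]
eef_rot: [0.002, 0.734, 0.68, 0.003]
ft_force: [-3.6, -0.4, 1.1]
gripper_width: 12.3
```

Emit:
move_arm(motion=[{"offset": [3.8,-0.3,7.4],"turn": 0,"hand": 1},{"offset": [9.2,-0.8,14.5],"turn": 0,"hand": 1},{"offset": [15.3,-1.2,21],"turn": 0,"hand": 1},{"offset": [22,-1.7,27],"turn": 0,"hand": 1},{"offset": [29.3,-2.3,32.2],"turn": 0,"hand": 1},{"offset": [37,-2.9,36.7],"turn": 0,"hand": 1},{"offset": [37,-2.9,36.7],"turn": 0,"hand": 1}])

```text
time_s: 15.4
tool_pos: [437.8, 254.5, 148.1]
eef_rot: [0.002, 0.734, 0.679, 0.003]
ft_force: [0.7, 0.4, -3.7]
gripper_width: 12.1
```

Emit:
move_arm(motion=[{"offset": [8.2,-0.6,3.6],"turn": 0,"hand": 1},{"offset": [16.7,-1.3,6.2],"turn": 0,"hand": 1},{"offset": [25.3,-2,8],"turn": 0,"hand": 1},{"offset": [34,-2.6,8.7],"turn": 0,"hand": 1},{"offset": [39,-3,8.7],"turn": 0,"hand": 1},{"offset": [39,-3,8.7],"turn": 0,"hand": 1},{"offset": [39,-3,8.7],"turn": 0,"hand": 1}], force=80)

```text
time_s: 16.1
tool_pos: [476.2, 251.3, 156.4]
eef_rot: [0.002, 0.734, 0.679, 0.003]
ft_force: [-0.7, -0.0, -7.1]
gripper_width: 11.8
```

```bash
python3 look.py w8 side wrist; python3 - <<'E'
import cv2,numpy as np
a=cv2.resize(cv2.imread('pics/w8_wrist.png'),(480,300))
b=cv2.resize(cv2.imread('pics/w8_side.png')[100:230,240:340],(308,400))
cv2.imwrite('pics/c8.png',np.hstack([cv2.copyMakeBorder(a,0,100,0,0,0),b]))
E
```

```text
[476.24169248 251.31107753 156.38470208] 11.798513311731616 [-0.72597521 -0.01155646 -7.05228422]
side bottle 0.47 [301. 197.] [485.1 209.6   0. ]
side empty_well 0.8 [297. 200.] [452.  169.5  10. ]
side handle_grip 0.53 [290. 145.] [602.6 537.4  85. ]
side bottle_mid 0.64 [295. 192.] [480.  241.3  10. ]
side bottle_mid 0.38 [254. 172.] [432.3 500.5  10. ]
side bottle_left 0.62 [284. 183.] [481.5 334.5  10. ]
side carrier 0.65 [291. 188.] [492.9 301.7   0. ]
wrist handle_grip 0.86 [319. 269.] [475.4 200.8  85. ]
wrist bottle_left 0.68 [315. 128.] [480.8 311.8  10. ]
wrist bottle_left 0.39 [317. 267.] [471.4 162.1  10. ]
```

View pics/c8.png

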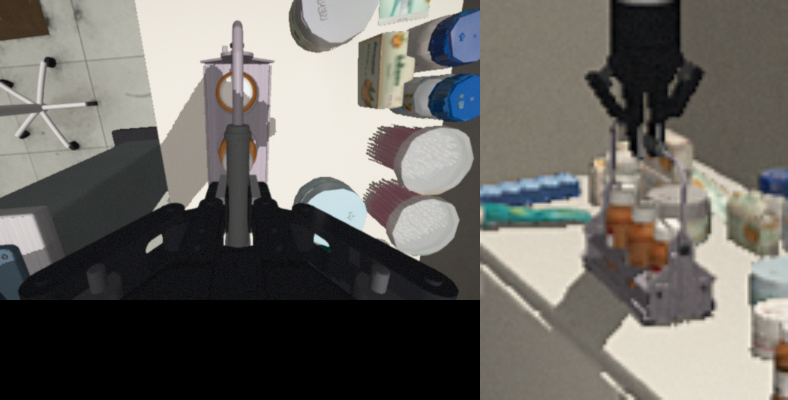

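Emit:
move_arm(motion=[{"offset": [0,0,1.5],"turn": 0,"hand": 1},{"offset": [0,0,4],"turn": 0,"hand": 1},{"offset": [0,0,8],"turn": 0,"hand": 1},{"offset": [0,0,13],"turn": 0,"hand": 1},{"offset": [0,0,19],"turn": 0,"hand": 1},{"offset": [0,0,26],"turn": 0,"hand": 1},{"offset": [0,0,33],"turn": 0,"hand": 1},{"offset": [0,0,37],"turn": 0,"hand": 1},{"offset": [0,0,39],"turn": 0,"hand": 1},{"offset": [0,0,39],"turn": 0,"hand": 1}])

```text
time_s: 17.8
tool_pos: [477.0, 251.5, 196.1]
eef_rot: [0.003, 0.734, 0.679, 0.003]
ft_force: [-0.2, 0.5, -6.8]
gripper_width: 11.5
```

Emit:
move_arm(motion=[{"offset": [0,0,3],"turn": 0,"hand": 1},{"offset": [0,0,9],"turn": 0,"hand": 1},{"offset": [0,0,17],"turn": 0,"hand": 1},{"offset": [0,0,26],"turn": 0,"hand": 1},{"offset": [0,0,36],"turn": 0,"hand": 1},{"offset": [0,0,46],"turn": 0,"hand": 1},{"offset": [0,0,55],"turn": 0,"hand": 1},{"offset": [0,0,61],"turn": 0,"hand": 1},{"offset": [0,0,64],"turn": 0,"hand": 1},{"offset": [0,0,65],"turn": 0,"hand": 1}])

```text
time_s: 18.8
tool_pos: [477.0, 251.5, 261.4]
eef_rot: [0.003, 0.734, 0.679, 0.004]
ft_force: [-0.4, -0.5, -6.8]
gripper_width: 11.6
```

Emit:
move_arm(motion=[{"offset": [0,0,0],"turn": 0,"hand": 1},{"offset": [0,0,0],"turn": 0,"hand": 1},{"offset": [0,0,0],"turn": 0,"hand": 1},{"offset": [0,0,0],"turn": 0,"hand": 1},{"offset": [0,0,0],"turn": 0,"hand": 1},{"offset": [0,0,0],"turn": 0,"hand": 1},{"offset": [0,0,0],"turn": 0,"hand": 1},{"offset": [0,0,0],"turn": 0,"hand": 1},{"offset": [0,0,0],"turn": 0,"hand": 1},{"offset": [0,0,0],"turn": 0,"hand": 1}])

```text
time_s: 19.8
tool_pos: [477.0, 251.5, 261.4]
eef_rot: [0.003, 0.734, 0.679, 0.004]
ft_force: [-0.0, -0.0, -6.8]
gripper_width: 11.3
```

```bash
python3 look.py w9 side top; python3 - <<'E'
import cv2,numpy as np
b=cv2.resize(cv2.imread('pics/w9_side.png')[70:230,230:350],(450,600))
cv2.imwrite('pics/c9.png',b)
E
```

```text
[477.00752359 251.51374919 261.37959189] 11.25626420736373 [-0.01577571 -0.01075747 -6.76907484]
side bottle 0.5 [300. 167.] [630.5 507.9   0. ]
side empty_well 0.86 [298. 166.] [613.4 487.9  10. ]
side handle_grip 0.61 [291. 115.] [ 845.5 1042.8   85. ]
side bottle_mid 0.74 [293. 162.] [620.7 549.4  10. ]
side bottle_left 0.46 [290. 157.] [639.3 621.6  10. ]
side bottle_left 0.39 [303. 169.] [614.9 453.9  10. ]
side carrier 0.77 [294. 162.] [640.3 579.5   0. ]
top empty_well 0.17 [460. 217.] [ 436.9 -425.1   10. ]
top bottle_mid 0.72 [460. 218.] [ 433.4 -423.2   10. ]
top bottle_left 0.51 [330. 195.] [515.1  30.2  10. ]
top bottle_left 0.47 [242. 197.] [503.9 339.7  10. ]
top carrier 0.85 [260. 197.] [508.8 275.2   0. ]
```

View pics/c9.png

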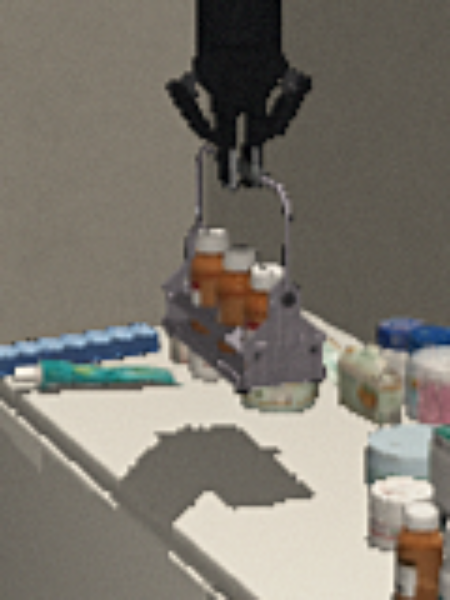

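```bash
python3 -c "
from station import workorder; print(workorder.sign_off())"
```

```text
the job is handed in; nothing more can be done
None
```

I loaded the missing bottle into the empty well, swung the handle up, lifted the carrier by it, and handed the job in at about 20 s of robot time. No verdict comes back, so the following is from my own checks.

- **Bottle:** I gripped it across the carrier's x axis and lowered it until I felt about 14 N on the floor plate. After I let go, the picture showed it standing in its well.
- **Handle:** I gripped it in the middle of its sleeve and moved it along its arc in three moves. The wrist force stayed under 8 N in the readings after each move.
- **Lift:** I raised the carrier 105 mm. The pose and force were unchanged after a second of holding, with a 6.8 N load that matches the carrier plus three bottles.
- **Last side picture:** All three bottles are upright in their wells and the carrier is level by eye, not measured. The part of the cupboard top it shows looks undisturbed.

**Disagreements:**
- The camera estimates of the well differed by up to about 10 mm in x, so I lined the bottle up with the well hole in a close wrist picture instead.
- The held bottle looked tilted by about 3°, but that caused no trouble.
- Some final network detections in the top view were clearly wrong, so I ignored them.

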